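Wedge the top plate of a die set off its base and hold it

TASK

Lay the steel wedge toe first in the channel of the small die set and push it under the front of the top plate until the plate just lifts off the rails, by 2 to 6 mm and at no time more than 9. Keep the wedge flat in the channel, do not touch the plate with the robot, and leave the other things alone. Finish still gripping the wedge at that spot with the plate resting on it; do not let go.

Things in the scene. Friction and masses are not known exactly. Their poses are not given: they have to be found in the camera images.
- die_base: Fixed lower half of a die set: dark base x -120..80, y +-75, z 0..12 mm (origin on bench, z up); on it two steel rails, x -80..80, |y| 18..66, tops z = 26. Between them a 36 mm channel along x, centre y = 0, floor z = 12; the wedge enters at the -x end. Two 14 mm guide pillars at x = 40, y = +-46, up to z = 76. It stands left or right of the wedge.
- top_plate: Aluminium upper half, 83 (x) x 124 (y) x 14 mm, 0.5 to 1 kg, with a dark round boss on it (top 47 mm over the origin). Slides only up and down on the pillars, falls by its weight, rests on the rails and bridges the channel. Axes as the base's; origin on its underside at x = 30, y = 0 of the base, z = 26 mm when down: lift = z - 26 mm.
- plate_nose (a point): Middle of the lowest line of the plate's rounded front edge (7 mm radius, reaching 7 mm further to -x): x = -4, y = 0 of the base, z = 26 mm when down.
- wedge: Loose steel wedge 104 (x) x 30 (y) mm, 0.16 to 0.26 kg. Origin on its underside below the middle of its upright grip post (20 in x, 24 in y, z 22..63 mm), z up. Toe at x = +89, 6 mm thick; the top ramps 1:4 up to 22 mm at x = +25, then level to the rear at x = -15. 3 mm play each side in the channel.
- wedge_toe (a point): Middle of the wedge's toe end at its underside. With the wedge flat in the channel the ramp first meets the plate when the toe is at x = 27 of the base; then the plate rises 1 mm per 4 mm of push: lift 2 mm at x = 35, 4 at x = 43, 6 at x = 51. Oiled steel (friction 0.2, post 0.6): pushing takes 5 to 12 N.
- channel_mouth (a point): Middle of the channel floor where the straight rails begin: x = -80, y = 0, z = 12 mm of the base. In front of it flared ears of rail height guide the wedge in (x -107..-76, opening to about 50 mm); before them lies a bare apron at floor level.
- wood_block: Bystander: pine block 90x50x35 mm, far on the bench; origin at centre of underside.
- screwdriver_blk: Bystander: screwdriver with black handle, 192 mm long, on the left; origin at centre of underside.
- pliers: Bystander: pliers with blue handles, 141 mm long, on the right; origin at centre of underside.

How it is judged:
By the outcome, as a careful person would: the job done as asked, in the order asked, and still so for the second after the job is handed in, while the arm keeps its last pose, push and grip.
It also fails if it takes over 45 s, if anything falls off the work surface, if the arm or the gripper's body presses on something with over 40 N, if the wrist force passes 120 N, or if a joint passes its speed limit or range.

ROBOT

A 6-joint arm with a two-finger parallel gripper is mounted at the origin on a cart in front of the work surface, level with it; the furniture and walls round the work are solid. World frame = base frame: x ahead of the robot, y to its left, z up, the work surface at z = 0. Lengths are in m, angles in rad, forces in N, time in s.
With the tool pointing down it reaches from about 0.35 to 0.85 m from the base axis. Payload 8.1 kg.
Tool frame: the origin (TCP) lies between the finger pads; the fingertips stand 11 mm ahead of it and the grasp point (between the pads) lies 8 mm behind it (tips_ahead is the z of the fingertips in the tool frame, in m); z points along the fingers, y is the line along which they close (so a half turn about z gives the same grasp; the last joint's range is limited). The gripper opens to 93 mm and grips with 3 to 60 N. Pads are 15 mm wide; open, the fingers measure 128 mm over their backs; the gripper's body (75 mm by 188 mm) begins 65 mm behind the grasp point.
Start: joints at [-1.313, 0.13, 1.488, -0, 1.523, -0.085], TCP at [0.202, -0.565, 0.23] pointing down, gripper open.
Joint ranges: [-2.96, 2.96], [-0.89, 2.26], [0.02, 2.5], [-1.34, 4.48], [0, 2.73], [-2.66, 2.66]. Speed limits (rad/s): [2.39, 2.39, 2.79, 3.14, 3.14, 3.14].

INTERFACE

Orientations are given as a rotation vector (axis times angle).
In Python, from plant import read_state, read_camera, close_job, tips_ahead gives the robot as it stands. The module is installed in compiled form; this text tells all that it offers.
- The arm moves only by the tool move_arm, never from a script. Its argument "plan" is a list of rows, each a list of 7 numbers: the turn, a rotation vector about the tool's x, y, z in units of 6 degrees (1.0 is 6 degrees), then the shift along the tool's x, y, z in units of 25 mm (1.0 is 25 mm), then the finger opening in mm, from 0 to 93. A call has exactly 10 rows; each row shifts and turns the commanded pose from where the row before left it, along the tool's axes as they then stand; what a row does not reach is not made up. A row lasts 1/10 s, in which the tool goes at most 50 mm and 8.59 degrees, less where a joint would pass 70% of its speed; a pose out of reach is approached as far as the arm can. A call is refused whole if a number of a shift passes 1 or a number of a turn 1, either way. A call with a gripper value outside its range is refused whole. The fingers move at their own pace and stop on an object; "force" is the grip in N (left out, the last holds). Time passes only in rows, so rows that do not move let the fingers close, or fill a call up. It gives the time, the measured TCP pose, the force, the opening and the grip force at its end, in the units of the state.
- read_state(): the state, without advancing time (a new reading comes with each control period).
- read_camera(name): name is "scene" or "top" or "wrist"; returns a dict with "frame" (400x640x3 uint8, red, green, blue), "z_map" (400x640 float32, m along the optical axis (not along the pixel's ray), 0 where there is no reading), "fx", "fy", "cx", "cy" (pixels), "rvec" (rotation vector, rad) and "tvec" (3), from world to camera coordinates, as OpenCV has them. Camera axes: x right, y down, z forward; pixel columns grow to the right and rows downward; lengths in m; the calibration is good to about 2 mm. A picture is of the moment at which its call begins.
- close_job(): hands the job in; it is judged then, once.
The state is a dict: "t": time; "q": joint angles; "dq": joint speeds; "joint_torque": joint torques, N m; "tool_pos": TCP position; "orientation": TCP orientation; "force": force on the tool from outside, world axes, zero at the start; "wrist_torque": the same for the moment, N m; "opening": finger opening in m; "gripper_force": force on a finger pad.
Only numpy, scipy, OpenCV 4.12 (cv2) and the standard library are available. Lean on these libraries where they do the work, as an engineer would, in place of code of your own. Each camera call takes 0.05 s, during which the arm holds its last target. There are 200 camera calls.

## Working session

There is one attempt and no reset: what is moved stays moved. The work goes in short steps, Python scripts to look and compute and a tool call to move; the robot and the scene stay as the last step left them, time stands still between calls to the robot, and variables do not carry over. Pictures are saved under pics/ and viewed, at most 10 in all, crops included, and the job is handed in when it is done.

Besides the shell and the picture viewer there is one more tool, called after ">>>" as a command line: name --pt "numbers of a row" for each row, then --argument value for the rest. move_arm: Moves the arm, as the interface text tells. Its arguments: {"type":"object","properties":{"plan":{"type":"array","items":{"type":"array","items":{"type":"number"}}},"force":{"type":"number"}},"required":["plan"]}

```bash
mkdir -p pics; cat > h.py <<'E'
import numpy as np, cv2
from plant import *
def cam(n,save=None):
    c=read_camera(n)
    if save: cv2.imwrite('pics/'+save,c['frame'][:,:,::-1])
    c['R']=cv2.Rodrigues(np.array(c['rvec'],float))[0]; c['t']=np.array(c['tvec'],float).ravel()
    return c
def cloud(c):
    v,u=np.mgrid[0:400,0:640]; z=c['z_map']
    P=np.stack([(u-c['cx'])/c['fx']*z,(v-c['cy'])/c['fy']*z,z],-1)
    return (P-c['t'])@c['R']
def ray(c,u,v,h):
    d=c['R'].T@np.array([(u-c['cx'])/c['fx'],(v-c['cy'])/c['fy'],1]); o=-c['R'].T@c['t']
    return o+d*(h-o[2])/d[2]
E
python3 - <<'E'
from h import *
a=cam('top','top.png');b=cam('scene','scene.png')
for c in(a,b): print(c['fx'],-c['R'].T@c['t'],(c['z_map']>0).mean())
s=read_state();print(s['tool_pos'],s['orientation'],s['force'],s['opening'],tips_ahead)
E
```

```text
413.544151167693 [ 4.35021664e-01 -5.57298047e-04  1.23797691e+00] 0.995890625
402.6781073230531 [-0.0688342   0.69006663  1.10599171] 0.99583984375
[ 0.20157061 -0.56462423  0.22871753] [-3.09399275e+00 -5.35577203e-01  2.11441706e-04] [-0.57222474  0.07884814 -0.07036196] 0.09302860275078875 0.011
```

View pics/top.png

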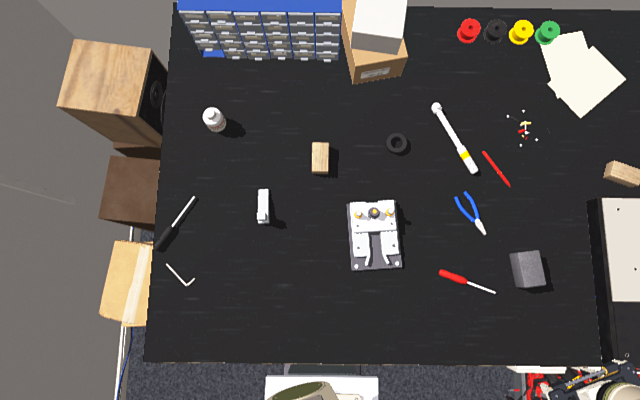

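View pics/scene.png

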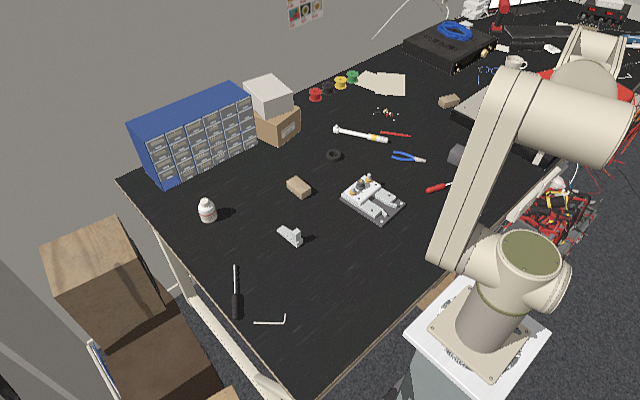

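The top view shows the die set around (375,235), with its entrance towards the robot, and the wedge at (263,207), to the left of the die. Next I measure both from the depth data.

```bash
python3 - <<'E'
from h import *
for n in('top','scene'):
    c=cam(n);P=cloud(c);f=c['frame'].astype(int)
    X,Y,Z=P[...,0],P[...,1],P[...,2]
    print(n)
    w=ray(c,263,207,0) if n=='top' else w
    m=(abs(X-w[0])<.09)&(abs(Y-w[1])<.07)
    for lo,hi in((.004,.08),(.018,.027),(.05,.08)):
        s=m&(Z>lo)&(Z<hi);Q=P[s]
        if len(Q)<5: print(lo,len(Q));continue
        r=cv2.minAreaRect((Q[:,:2]*1000).astype(np.float32));print(lo,len(Q),Q.mean(0).round(4),r,Q[:,2].max())
    s=m&(Z>.004);Q=P[s];i=np.argsort(Q[:,0]);print(Q[i[::max(1,len(i)//25)]].round(3).tolist())
    w2=ray(c,375,235,0) if n=='top' else w2
    m=(abs(X-w2[0])<.13)&(abs(Y-w2[1])<.11)
    for lo,hi in((.006,.1),(.008,.016),(.021,.03),(.035,.044),(.06,.09)):
        s=m&(Z>lo)&(Z<hi);Q=P[s]
        if len(Q)<5: print(lo,len(Q));continue
        r=cv2.minAreaRect((Q[:,:2]*1000).astype(np.float32));print(lo,len(Q),Q.mean(0).round(4),r)
    if n=='top':
        a=cv2.resize(c['frame'][185:285,330:420],None,fx=5,fy=5,interpolation=cv2.INTER_CUBIC)
        b=cv2.resize(c['frame'][170:245,235:290],None,fx=5,fy=5,interpolation=cv2.INTER_CUBIC)
        o=np.zeros((500,735,3),np.uint8);o[:500,:450]=a;o[:375,455:730]=b;cv2.imwrite('pics/z.png',o[:,:,::-1])
E
```

```text
top
0.004 478 [0.6325 0.1815 0.0206] ((633.2388305664062, 185.1422119140625), (175.1785125732422, 137.63218688964844), 0.03026307187974453) 0.06918491036089537
0.018 113 [0.6194 0.1815 0.0216] ((620.8836059570312, 181.83340454101562), (70.2466812133789, 30.257671356201172), 2.3144643306732178) 0.026670424568274603
0.05 67 [0.6007 0.181  0.0617] ((600.7059936523438, 180.7003173828125), (19.70390510559082, 23.088871002197266), 3.554798126220703) 0.06918491036089537
[[0.546, 0.244, 0.005], [0.564, 0.248, 0.004], [0.586, 0.189, 0.021], [0.59, 0.187, 0.057], [0.592, 0.168, 0.024], [0.595, 0.172, 0.064], [0.599, 0.181, 0.062], [0.604, 0.181, 0.064], [0.607, 0.17, 0.041], [0.611, 0.173, 0.056], [0.62, 0.179, 0.018], [0.625, 0.181, 0.024], [0.629, 0.171, 0.017], [0.634, 0.188, 0.022], [0.639, 0.169, 0.012], [0.644, 0.195, 0.017], [0.65, 0.198, 0.018], [0.654, 0.19, 0.014], [0.659, 0.19, 0.017], [0.663, 0.179, 0.012], [0.67, 0.194, 0.01], [0.673, 0.195, 0.007], [0.679, 0.183, 0.008], [0.685, 0.192, 0.01], [0.693, 0.15, 0.006], [0.72, 0.237, 0.005]]
0.006 3399 [ 0.5516 -0.1458  0.0269] ((561.7
[... 1704 characters left out ...]
.679, 0.191, 0.004]]
0.006 1672 [ 0.5457 -0.135   0.0254] ((552.485107421875, -160.41171264648438), (201.7969970703125, 185.0337371826172), 5.315920829772949)
0.008 413 [ 0.5027 -0.1322  0.0108] ((550.068603515625, -143.3223114013672), (200.15127563476562, 150.55426025390625), 5.315920829772949)
0.021 378 [ 0.5332 -0.1387  0.0241] ((538.84033203125, -124.40840148925781), (189.17445373535156, 132.036865234375), 57.847412109375)
0.035 307 [ 0.5927 -0.1377  0.038 ] ((601.9961547851562, -140.54791259765625), (86.301513671875, 124.94888305664062), 3.3478102684020996)
0.06 70 [ 0.6111 -0.139   0.0678] ((611.9459228515625, -138.0634765625), (26.682119369506836, 104.56201171875), 11.111930847167969)
```

View pics/z.png

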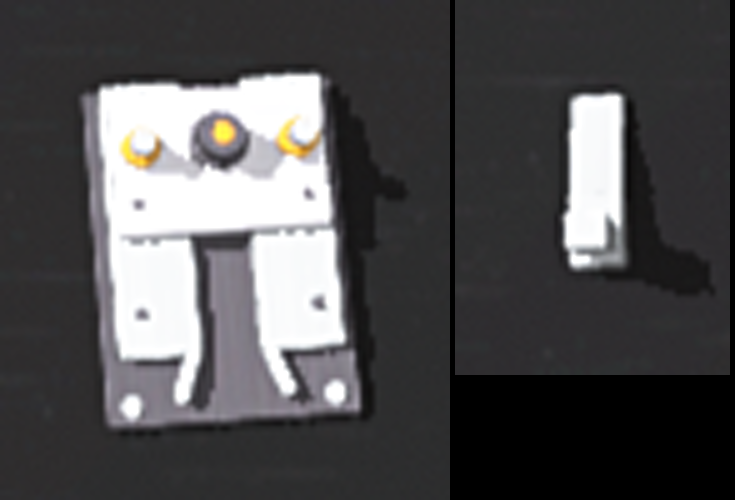

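The die is at about (0.575,-0.146) with yaw about 4.6°. The wedge post is at about (0.601,0.181), yaw about 2.5°, toe pointing +x. I'll move above the wedge and align the yaw on the way.

>>> move_arm --pt "0 0 0.7 0.6 -1 0 93" --pt "0 0 0.7 0.6 -1 0 93" --pt "0 0 0.7 0.6 -1 0 93" --pt "0 0 0.7 0.6 -1 0 93" --pt "0 0 0 0.6 -1 0 93" --pt "0 0 0 0.6 -1 0 93" --pt "0 0 0 0.6 -1 0 93" --pt "0 0 0 0.6 -1 0 93" --pt "0 0 0 0.6 -1 0 93" --pt "0 0 0 0.6 -1 0 93"

```text
t: 1.2
tool_pos: [0.3197, -0.2989, 0.2295]
orientation: [-3.141, -0.078, -0.0]
force: [1.1, -0.7, 0.2]
opening: 0.093
gripper_force: 0.0
```

>>> move_arm --pt "0 0 0 0.6 -1 0 93" --pt "0 0 0 0.6 -1 0 93" --pt "0 0 0 0.6 -1 0 93" --pt "0 0 0 0.6 -1 0 93" --pt "0 0 0 0.6 -1 0 93" --pt "0 0 0 0.6 -1 0 93" --pt "0 0 0 0.6 -1 0 93" --pt "0 0 0 0.6 -1 0 93" --pt "0 0 0 0.6 -1 0 93" --pt "0 0 0 0.6 -1 0 93"

```text
t: 2.2
tool_pos: [0.4571, -0.0417, 0.2295]
orientation: [3.141, 0.078, -0.0]
force: [0.8, -0.2, 0.1]
opening: 0.0932
gripper_force: 0.0
```

```bash
cat >> h.py <<'E'
def todo(xyz,yawdeg):
    s=read_state();R=cv2.Rodrigues(np.array(s['orientation'],float))[0]
    y=np.radians(yawdeg);T=np.array([[np.cos(y),np.sin(y),0],[np.sin(y),-np.cos(y),0],[0,0,-1.]])
    d=np.array(xyz)-s['tool_pos']
    print('t',s['t'],'pos',np.round(s['tool_pos'],4),'yaw',np.degrees(np.arctan2(R[1,0],R[0,0])).round(2),'tilt',R[:,2].round(4),'F',np.round(s['force'],1),'open',s['opening'],s['gripper_force'])
    rv=cv2.Rodrigues(R.T@T)[0].ravel()
    print('turn',(np.degrees(rv)/6).round(3),'shift now-axes',(R.T@d/.025).round(2),'target-axes',(T.T@d/.025).round(2))
E
python3 - <<'E'
from h import *
todo((.6007,.181,.2),2.5)
cam('wrist','w1.png')
E
```

```text
t 2.2 pos [ 0.4571 -0.0417  0.2295] yaw 2.84 tilt [-0. -0. -1.] F [ 0.8 -0.2  0.1] open 0.09315519751795832 0.0
turn [0.    0.    0.057] shift now-axes [ 6.18 -8.61  1.18] target-axes [ 6.13 -8.65  1.18]
```

View pics/w1.png

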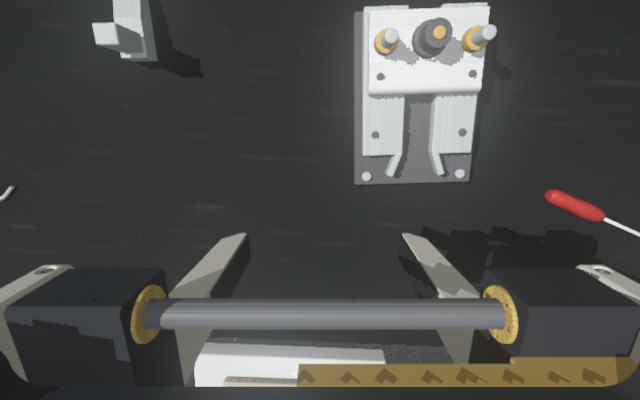

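The wrist view shows the die, with the plate front edge at row ~92 and the channel at columns ~405–435. The wedge post is at (115,35). I'll measure both from this closer depth map.

```bash
cat > die.py <<'E'
from h import *
def die(c,o=np.array([.5746,-.1464]),yaw=4.6):
    P=cloud(c)
    for k in range(3):
        y=np.radians(yaw);A=np.array([[np.cos(y),-np.sin(y)],[np.sin(y),np.cos(y)]])
        L=(P[...,:2]-o)@A*1000; Z=P[...,2]*1000; lx,ly=L[...,0],L[...,1]
        # channel walls between x -65..-20 : floor points' |y| limits per slice
        pts=[]
        for x in range(-72,-16,4):
            s=(abs(lx-x)<2)&(abs(ly)<35)
            t=ly[s];h=Z[s]>19
            fl=t[~h]; 
            if len(fl)<5 or h.sum()<4: continue
            a=t[h&(t>0)].min() if (h&(t>0)).any() else np.nan; b=t[h&(t<0)].max() if (h&(t<0)).any() else np.nan
            pts.append((x,(a+b)/2,a-b))
        pts=np.array(pts);pts=pts[~np.isnan(pts[:,1])]
        p=np.polyfit(pts[:,0],pts[:,1],1)
        m=(abs(lx-30)<60)&(abs(ly)<75)&(Z>36)&(Z<44)
        r=cv2.minAreaRect((L[m]).astype(np.float32))
        m2=m&(abs(ly)<50);fr=np.percentile(lx[m2],0.5),lx[m2].max()
        print('chan mid',p.round(4),'width',np.median(pts[:,2]).round(1),'plate',np.round(r[0],1),np.round(r[1],1),round(r[2],2),'fr',np.round(fr,1),'topz',np.median(Z[m]).round(1))
        o=o+A@np.array([0,p[1]])/1000; yaw+=np.degrees(p[0])
    print('origin',o,'yaw',yaw)
E
python3 - <<'E'
from die import *
c=cam('wrist');die(c)
P=cloud(c);X,Y,Z=np.moveaxis(P,-1,0)
m=(abs(X-.63)<.075)&(abs(Y-.183)<.03)
for lo,hi in((.004,.08),(.057,.07)):
    Q=P[m&(Z>lo)&(Z<hi)];print(len(Q),Q.mean(0).round(4),cv2.minAreaRect((Q[:,:2]*1000).astype(np.float32)),np.median(Q[:,2]))
E
```

```text
chan mid [0.0005 0.2143] width 36.4 plate [29.3 -0.5] [124.6  82.1] 89.78 fr [-10.6  70.4] topz 38.1
chan mid [-0.     -0.0002] width 36.4 plate [29.3 -0.7] [124.6  82.1] 89.75 fr [-10.6  70.4] topz 38.1
chan mid [0. 0.] width 36.4 plate [29.3 -0.7] [124.6  82.1] 89.75 fr [-10.6  70.4] topz 38.1
origin [ 0.57458283 -0.14618659] yaw 4.630923218127334
2684 [0.6106 0.1762 0.0314] ((616.3795776367188, 181.39344787597656), (63.331932067871094, 32.42735290527344), 4.529550075531006) 0.02097352779710422
591 [0.5998 0.1792 0.0612] ((599.9153442382812, 180.6313934326172), (20.114646911621094, 25.79690933227539), 3.37981915473938) 0.061368430135284785
```

>>> move_arm --pt "0 0 0 0.6 -0.9 0.1 93" --pt "0 0 0 0.6 -0.9 0.1 93" --pt "0 0 0 0.6 -0.9 0.1 93" --pt "0 0 0 0.6 -0.9 0.1 93" --pt "0 0 0 0.6 -0.9 0.1 93" --pt "0 0 0 0.6 -0.9 0.1 93" --pt "0 0 0 0.3 -0.9 0 93" --pt "0 0 0 0 -0.9 0 93" --pt "0 0 0 0 -0.9 0 93" --pt "0 0 0 0 -0.6 0 93"

```text
t: 3.3
tool_pos: [0.5431, 0.1797, 0.2144]
orientation: [3.14, 0.078, -0.001]
force: [-0.2, 0.4, 0.2]
opening: 0.0931
gripper_force: 0.0
```

```bash
python3 - <<'E'
from h import *
todo((.6007,.181,.2),2.5)
c=cam('wrist','w2.png')
P=cloud(c);X,Y,Z=np.moveaxis(P,-1,0)
m=(abs(X-.64)<.075)&(abs(Y-.183)<.03)
for lo,hi in((.004,.03),(.004,.022),(.057,.07)):
    Q=P[m&(Z>lo)&(Z<hi)];print(len(Q),Q.mean(0).round(4),cv2.minAreaRect((Q[:,:2]*1000).astype(np.float32)),np.median(Q[:,2])) if len(Q)>4 else 0
E
```

```text
t 3.3 pos [0.5431 0.1797 0.2144] yaw 2.86 tilt [-5.e-04 -1.e-04 -1.e+00] F [-0.2  0.4  0.2] open 0.09309192349925305 0.0
turn [0.001 0.005 0.06 ] shift now-axes [2.3  0.06 0.57] target-axes [2.3  0.05 0.58]
1965 [0.6469 0.1839 0.0143] ((636.3255615234375, 183.0205535888672), (103.19718170166016, 30.01653289794922), 2.9835205078125) 0.01488259758022788
1963 [0.6469 0.1839 0.0143] ((636.3255615234375, 183.0205535888672), (103.19718170166016, 30.01653289794922), 2.9835205078125) 0.014873448926663048
453 [0.5999 0.1812 0.0612] ((599.6979370117188, 181.19741821289062), (19.385868072509766, 22.868946075439453), 2.898365020751953) 0.061258481690707293
```

View pics/w2.png

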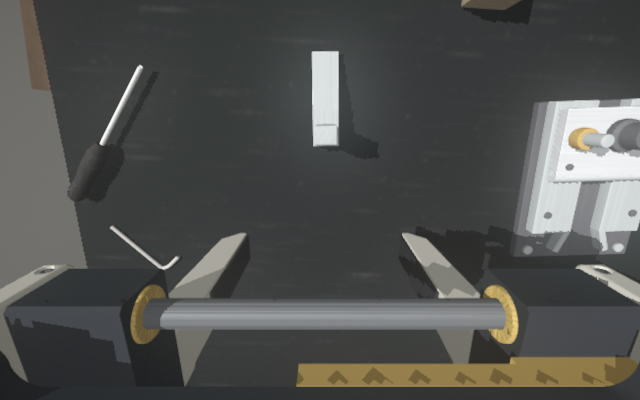

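The wrist view shows the wedge straight ahead at columns 312–338 with the post at about (325,133), in line with the gripper. The post is at (0.600,0.181) and the yaw is 2.9°, so I can descend and grip.

>>> move_arm --pt "0 0 0 0.76 0.02 0.4 93" --pt "0 0 0 0.76 0.02 0.7 93" --pt "0 0 0 0.75 0.02 0.8 93" --pt "0 0 0 0 0 0.9 93" --pt "0 0 0 0 0 0.9 93" --pt "0 0 0 0 0 0.9 93" --pt "0 0 0 0 0 0.9 93" --pt "0 0 0 0 0 0.8 93" --pt "0 0 0 0 0 0.65 93" --pt "0 0 0 0 0 0 93"

```text
t: 4.35
tool_pos: [0.5981, 0.1792, 0.0379]
orientation: [3.14, 0.077, -0.008]
force: [-0.5, 0.2, -0.5]
opening: 0.0929
gripper_force: 0.0
```

```bash
python3 - <<'E'
from h import *
todo((.5999,.181,.041),2.9)
E
```

```text
t 4.35 pos [0.5981 0.1792 0.0379] yaw 2.81 tilt [-0.0048 -0.0012 -1.    ] F [-0.5  0.2 -0.5] open 0.09291624368847526 0.0
turn [ 0.009  0.046 -0.015] shift now-axes [ 0.08 -0.07 -0.12] target-axes [ 0.08 -0.07 -0.12]
```

>>> move_arm --pt "0 0 0 0.08 -0.07 -0.1 93" --pt "0 0 0 0 0 0 40" --pt "0 0 0 0 0 0 30" --pt "0 0 0 0 0 0 20" --pt "0 0 0 0 0 0 15" --pt "0 0 0 0 0 0 15" --pt "0 0 0 0 0 0 15" --pt "0 0 0 0 0 0 15" --pt "0 0 0 0 0 0 15" --pt "0 0 0 0 0 0 15" --force 50

```text
t: 5.35
tool_pos: [0.602, 0.1823, 0.0434]
orientation: [3.141, 0.078, -0.0]
force: [-0.2, -1.1, -0.1]
opening: 0.0256
gripper_force: 0.2
```

```bash
python3 - <<'E'
from h import *
todo((.5999,.181,.041),2.9)
E
```

```text
t 5.35 pos [0.602  0.1823 0.0434] yaw 2.84 tilt [-1.e-04 -0.e+00 -1.e+00] F [-0.2 -1.1 -0.1] open 0.02560729922036319 0.15129966661334038
turn [ 0.     0.001 -0.01 ] shift now-axes [-0.09  0.05  0.09] target-axes [-0.09  0.05  0.09]
```

>>> move_arm --pt "0 0 0 0 0 0.1 15" --pt "0 0 0 0 0 0 15" --pt "0 0 0 0 0 0 15" --pt "0 0 0 0 0 0 15" --pt "0 0 0 0 0 0 15" --pt "0 0 0 0 0 0 15" --pt "0 0 0 0 0 -0.4 15" --pt "0 0 0 0 0 -0.8 15" --pt "0 0 0 0 0 -1 15" --pt "0 0 0 0 0 -1 15"

```text
t: 6.35
tool_pos: [0.6014, 0.1822, 0.1212]
orientation: [3.14, 0.078, -0.003]
force: [0.0, 0.2, -1.5]
opening: 0.024
gripper_force: 50.0
```

```bash
python3 - <<'E'
from h import *
# target: tool over wedge origin with toe at die x=-115
import math
y=math.radians(4.63);o=np.array([.5746,-.1462]);
for lx in (-205,):
    p=o+np.array([math.cos(y),math.sin(y)])*lx/1000
    print(p);todo((p[0],p[1],.13),4.63)
E
```

```text
[ 0.37026897 -0.16274777]
t 6.35 pos [0.6014 0.1822 0.1212] yaw 2.84 tilt [-1.6e-03 -3.0e-04 -1.0e+00] F [ 0.   0.2 -1.5] open 0.024029313995777297 49.97313380241394
turn [ 0.002  0.015 -0.299] shift now-axes [-9.92 13.32 -0.33] target-axes [-10.33  13.01  -0.35]
```

>>> move_arm --pt "0 0 -0.15 -1 0.5 0 15" --pt "0 0 -0.15 -1 0.7 0 15" --pt "0 0 0 -1 0.8 0 15" --pt "0 0 0 -1 0.8 0 15" --pt "0 0 0 -1 0.8 0 15" --pt "0 0 0 -1 0.8 0 15" --pt "0 0 0 -1 0.8 0 15" --pt "0 0 0 -1 0.8 0 15" --pt "0 0 0 -1 0.8 0 15" --pt "0 0 0 -1 0.8 0 15"

```text
t: 7.35
tool_pos: [0.3663, -0.0267, 0.1208]
orientation: [3.139, 0.128, -0.0]
force: [-0.2, -0.5, -0.6]
opening: 0.0236
gripper_force: 50.0
```

>>> move_arm --pt "0 0 0 -0.2 0.9 0 15" --pt "0 0 0 -0.1 0.9 0 15" --pt "0 0 0 0 0.9 0 15" --pt "0 0 0 0 0.9 0 15" --pt "0 0 0 0 0.9 0 15" --pt "0 0 0 0 0.6 0 15" --pt "0 0 0 0 0.3 0 15" --pt "0 0 0 0 0 0 15" --pt "0 0 0 0 0 0 15" --pt "0 0 0 0 0 0 15"

```text
t: 8.35
tool_pos: [0.3708, -0.1606, 0.1208]
orientation: [-3.139, -0.128, 0.0]
force: [0.1, -0.3, -1.5]
opening: 0.0238
gripper_force: 50.0
```

```bash
python3 - <<'E'
from die import *
todo((.3703,-.1627,.13),4.63)
c=cam('wrist','w3.png');die(c)
P=cloud(c);v,u=np.mgrid[0:400,0:640]
s=read_state();R=cv2.Rodrigues(np.array(s['orientation'],float))[0]
T=(P-s['tool_pos'])@R*1000
m=(abs(T[...,1])<30)&(T[...,0]>15)&(T[...,0]<110)&(T[...,2]>5)&(T[...,2]<50)
Q=T[m];print(len(Q))
if len(Q)>50:
    print(cv2.minAreaRect(Q[:,:2].astype(np.float32)),Q[:,0].max())
    for x in range(20,95,8):
        q=Q[abs(Q[:,0]-x)<3]
        if len(q):print(x,np.median(q[:,2]).round(1),q[:,1].min().round(1),q[:,1].max().round(1))
E
```

```text
t 8.35 pos [ 0.3708 -0.1606  0.1208] yaw 4.68 tilt [-2.e-04  4.e-04 -1.e+00] F [ 0.1 -0.3 -1.5] open 0.023827216052316573 49.97319281101227
turn [-0.004  0.002  0.008] shift now-axes [-0.03  0.08 -0.37] target-axes [-0.03  0.08 -0.37]Traceback (most recent call last):
  File "<stdin>", line 3, in <module>
  File "die.py", line 20, in die
    m2=m&(abs(ly)<50);fr=np.percentile(lx[m2],0.5),lx[m2].max()
                         ~~~~~~~~~~~~~^^^^^^^^^^^^
    return _quantile_unchecked(
        a, q, axis, out, overwrite_input, method, keepdims, weights)
    return _ureduce(a,
                    func=_quantile_ureduce_func,
    ...<5 lines>...
                    overwrite_input=overwrite_input,
                    method=method)
    r = func(a, **kwargs)
    result = _quantile(arr,
                       quantiles=q,
    ...<2 lines>...
                       out=out,
                       weights=wgt)
    slices_having_nans = np.isnan(arr[-1, ...])
                                  ~~~^^^^^^^^^
IndexError: index -1 is out of bounds for axis 0 with size 0
```

View pics/w3.png

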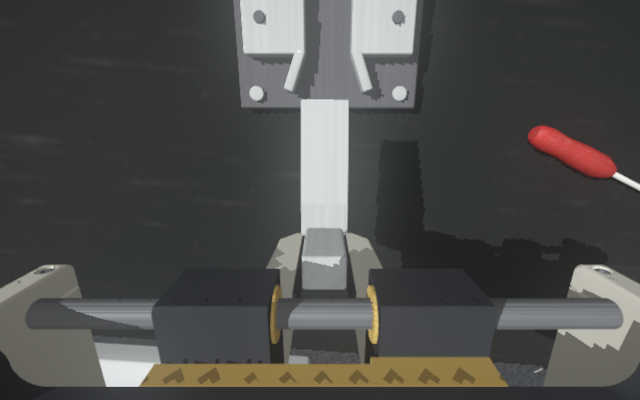

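The wedge is held straight at columns 302–349, with its toe at row ~100. The die mouth sits just ahead of it, the ears at columns ~290–365. I'll measure the channel relative to the wedge in the tool frame.

```bash
cat > rel.py <<'E'
from h import *
def rel():
    c=cam('wrist');s=read_state();R=cv2.Rodrigues(np.array(s['orientation'],float))[0]
    T=(cloud(c)-s['tool_pos'])@R*1000; W=cloud(c)[...,2]*1000
    x,y,z=np.moveaxis(T,-1,0)
    print('wedge: x, height, ymid, width')
    for X in range(30,91,10):
        q=(abs(x-X)<2)&(abs(y)<25)&(z<42)
        if q.sum()>4: print(X,(-np.median(z[q])).round(1),((y[q].min()+y[q].max())/2).round(2),np.ptp(y[q]).round(1))
    q=(abs(y)<10)&(z<42)&(x>60)&(x<130);print('toe x',x[q].max() if q.any() else None)
    return c,T,W
E
python3 - <<'E'
from rel import *
c,T,W=rel();x,y,z=np.moveaxis(T,-1,0)
print('channel')
for X in range(130,185,5):
    q=(abs(x-X)<2)&(abs(y)<40);h=q&(W>18)
    a=y[h&(y>0)];b=y[h&(y<0)]
    if len(a) and len(b):print(X,((a.min()+b.max())/2).round(2),(a.min()-b.max()).round(1),np.median(W[q&(W<18)]).round(1),np.median(W[h]).round(1))
q=(abs(y)<60)&(abs(W-11)<3);print('apron front x',np.percentile(x[q],.5))
E
```

```text
wedge: x, height, ymid, width
30 88.5 -0.01 50.0
40 -27.2 -0.05 29.8
50 -29.6 0.29 29.1
60 -32.2 0.27 28.9
70 -34.6 0.29 28.9
80 153.2 0.63 29.4
toe x 86.62247978394237
channel
130 3.01 36.2 10.3 24.3
135 3.02 36.0 10.4 24.2
140 3.07 36.0 10.5 24.2
145 3.13 35.9 10.4 24.2
150 3.15 35.9 10.4 24.2
155 3.15 35.8 10.3 24.4
160 3.27 36.0 10.3 24.1
apron front x 82.98615716987675
```

>>> move_arm --pt "0 0 0 0 0.11 0.5 15" --pt "0 0 0 0 0 0.8 15" --pt "0 0 0 0 0 0.7 15" --pt "0 0 0 0 0 0.4 15" --pt "0 0 0 0 0 0.15 15" --pt "0 0 0 0.2 0 0 15" --pt "0 0 0 0.3 0 0 15" --pt "0 0 0 0 0 0 15" --pt "0 0 0 0 0 0 15" --pt "0 0 0 0 0 0 15"

```text
t: 9.45
tool_pos: [0.3838, -0.1631, 0.0575]
orientation: [3.139, 0.128, 0.001]
force: [-1.2, 0.2, -1.4]
opening: 0.0236
gripper_force: 50.0
```

```bash
python3 - <<'E'
from rel import *
todo((.4,-.1627,.054),4.63)
c,T,W=rel();x,y,z=np.moveaxis(T,-1,0)
print('channel')
for X in range(120,165,5):
    q=(abs(x-X)<2)&(abs(y)<40);h=q&(W>18)
    a=y[h&(y>0)];b=y[h&(y<0)]
    if len(a) and len(b):print(X,((a.min()+b.max())/2).round(2),(a.min()-b.max()).round(1),np.median(W[q&(W<18)]).round(1),np.median(W[h]).round(1))
E
```

```text
t 9.45 pos [ 0.3838 -0.1631  0.0575] yaw 4.65 tilt [ 4.e-04 -3.e-04 -1.e+00] F [-1.2  0.2 -1.4] open 0.023569208211782378 49.97331261634827
turn [ 0.003 -0.003  0.004] shift now-axes [0.65 0.04 0.14] target-axes [0.65 0.04 0.14]
wedge: x, height, ymid, width
30 88.7 -0.0 50.0
40 -27.0 0.05 29.8
50 -29.5 0.14 29.6
60 -32.0 0.44 28.8
70 -34.5 0.42 28.9
80 153.4 0.8 29.4
90 -38.5 24.69 0.4
toe x 86.78302066343832
channel
120 -0.34 35.8 10.3 24.1
125 -0.26 35.7 10.4 24.2
130 -0.29 35.8 10.3 24.3
135 -0.36 35.9 10.3 24.3
140 -0.3 35.9 10.3 24.0
```

>>> move_arm --pt "0 0 -0.07 0.2 0 0 15" --pt "0 0 0 0.4 0 0 15" --pt "0 0 0 0.5 0 0 15" --pt "0 0 0 0.5 0 0 15" --pt "0 0 0 0.5 0 0 15" --pt "0 0 0 0.5 0 0 15" --pt "0 0 0 0.4 0 0 15" --pt "0 0 0 0.2 0 0 15" --pt "0 0 0 0 0 0 15" --pt "0 0 0 0 0 0 15"

```text
t: 10.5
tool_pos: [0.463, -0.1559, 0.0569]
orientation: [-3.138, -0.139, 0.001]
force: [0.5, 0.2, -1.7]
opening: 0.0237
gripper_force: 50.0
```

```bash
python3 - <<'E'
from rel import *
todo((.4,-.1627,.053),4.63)
c=cam('wrist','w4.png');s=read_state()
print(s['force'],s['wrist_torque'])
c,T,W=rel();x,y,z=np.moveaxis(T,-1,0)
for X in range(30,90,10):
    q=(abs(x-X)<2)&(abs(y)<40);h=q&(W>22)&(abs(y)>16.5)
    a=y[h&(y>0)];b=y[h&(y<0)]
    if len(a) and len(b):print(X,a.min().round(1),b.max().round(1))
E
```

```text
t 10.5 pos [ 0.463  -0.1559  0.0569] yaw 5.07 tilt [-7.e-04  2.e-04 -1.e+00] F [ 0.5  0.2 -1.7] open 0.023706227052198672 49.973262548446655
turn [-0.002  0.006  0.073] shift now-axes [-2.53  0.05  0.16] target-axes [-2.53  0.07  0.16]
[-0.17182506  0.36204468 -0.71837272] [-0.0179332   0.03289593  0.00039071]
wedge: x, height, ymid, width
30 88.3 0.01 50.0
40 -27.8 0.01 50.0
50 -30.1 0.02 49.3
60 -32.5 -0.01 49.8
70 -34.4 0.01 49.9
80 153.2 0.06 49.6
90 -32.8 0.01 49.9
toe x 129.99679884076676
30 16.5 -16.5
40 18.5 -17.4
50 18.8 -17.6
60 18.6 -17.3
70 18.8 -17.2
80 18.8 -17.3
```

View pics/w4.png

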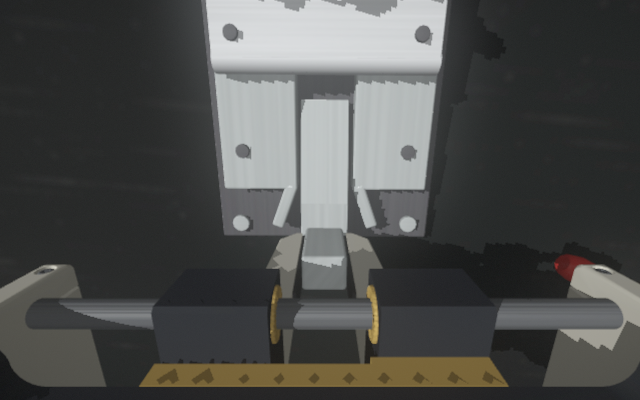

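The wedge is centred in the channel (columns 302–349 between rails at 297 and 353), and the toe is just in front of the plate. Next I lower it onto the floor.

>>> move_arm --pt "0 0 0 0 0.02 0.06 15" --pt "0 0 0 0 0 0.04 15" --pt "0 0 0 0 0 0.02 15" --pt "0 0 0 0 0 0.02 15" --pt "0 0 0 0 0 0 15" --pt "0 0 0 0 0 0 15" --pt "0 0 0 0 0 0 15" --pt "0 0 0 0 0 0 15" --pt "0 0 0 0 0 0 15" --pt "0 0 0 0 0 0 15"

```text
t: 11.6
tool_pos: [0.4642, -0.1572, 0.0551]
orientation: [3.137, 0.138, 0.003]
force: [-2.4, 1.4, 7.4]
opening: 0.023
gripper_force: 50.0
```

```bash
python3 - <<'E'
from h import *
todo((.4,-.1627,.053),4.63);s=read_state();print(s['force'],s['wrist_torque'])
E
```

```text
t 11.6 pos [ 0.4642 -0.1572  0.0551] yaw 5.05 tilt [ 0.0021 -0.0011 -1.    ] F [-2.4  1.4  7.4] open 0.023044642350743952 49.97642934322357
turn [ 0.012 -0.019  0.07 ] shift now-axes [-2.58 -0.01  0.08] target-axes [-2.58  0.01  0.08]
[-2.41831601  1.42311713  7.38147005] [ 0.17343718  0.43220082 -0.00488221]
```

```bash
cat > flat.py <<'E'
from h import *
def flat(off=2):
    c=cam('wrist');s=read_state();R=cv2.Rodrigues(np.array(s['orientation'],float))[0]
    P=cloud(c);T=(P-s['tool_pos'])@R*1000;W=P[...,2]*1000
    x,y,z=np.moveaxis(T,-1,0)
    rail=(abs(abs(y)-26)<5)&(x>45)&(x<80)&(W>15)&(W<34);rz=np.median(W[rail])
    print('rail',rz)
    X=[];H=[]
    for a in range(36,87,5):
        q=(abs(x-a)<1.5)&(abs(y)<10)&(z<45)
        if q.sum()>3:
            h=np.median(W[q])-rz+26; X.append(a);H.append(h)
            print(a,h.round(2),'exp',12+22-(a+off-25)/4)
    print(np.polyfit(X,H,1))
    q=(abs(y)<40)&(x>30)&(x<200)&(W>34)&(W<50)
    print('plate top rel rail', np.median(W[q])-rz+26 if q.any() else None)
E
python3 -c "
from flat import *
flat()"
```

```text
rail 24.269655608613792
36 30.75 exp 30.75
41 29.64 exp 29.5
46 28.13 exp 28.25
51 27.01 exp 27.0
56 25.71 exp 25.75
61 24.59 exp 24.5
66 23.25 exp 23.25
71 22.07 exp 22.0
76 20.85 exp 20.75
81 19.42 exp 19.5
86 18.21 exp 18.25
[-0.250404   39.78612256]
plate top rel rail 39.87856440921364
```

The wedge is flat on the floor and the plate is down. I push up to just short of contact.

>>> move_arm --pt "0 0 0 0.1 0 -0.02 15" --pt "0 0 0 0.2 0 0 15" --pt "0 0 0 0.25 0 0 15" --pt "0 0 0 0.25 0.01 0 15" --pt "0 0 0 0.25 0 0 15" --pt "0 0 0 0.25 0 0 15" --pt "0 0 0 0.2 0 0 15" --pt "0 0 0 0.1 0 0 15" --pt "0 0 0 0 0 0 15" --pt "0 0 0 0 0 0 15"

```text
t: 12.65
tool_pos: [0.5044, -0.1536, 0.0552]
orientation: [3.138, 0.139, 0.004]
force: [1.1, 0.3, 5.3]
opening: 0.0235
gripper_force: 50.0
```

```bash
cat >> flat.py <<'E'
def st():
    todo((.4,-.1627,.053),4.63);s=read_state();y=np.radians(4.63);d=s['tool_pos'][:2]-np.array([.5746,-.1462])
    print('F',np.round(s['force'],1),'toe die x',(d@[np.cos(y),np.sin(y)]*1000+87).round(1),'y',(d@[-np.sin(y),np.cos(y)]*1000).round(1))
E
python3 -c "
from flat import *
st();flat()"
```

```text
t 12.65 pos [ 0.5044 -0.1536  0.0552] yaw 5.06 tilt [ 2.4e-03 -8.0e-04 -1.0e+00] F [1.1 0.3 5.3] open 0.023546915890924253 49.9754673242569
turn [ 0.009 -0.022  0.071] shift now-axes [-4.19 -0.01  0.08] target-axes [-4.19  0.02  0.09]
F [1.1 0.3 5.3] toe die x 16.4 y -1.8
rail 24.28707752138911
36 30.74 exp 30.75
41 29.6 exp 29.5
46 28.36 exp 28.25
51 26.99 exp 27.0
56 25.88 exp 25.75
61 38.67 exp 24.5
66 39.98 exp 23.25
71 39.98 exp 22.0
76 40.0 exp 20.75
81 40.05 exp 19.5
86 39.95 exp 18.25
[ 0.29601303 16.50577104]
plate top rel rail 40.00526910026815
```

>>> move_arm --pt "0 0 0 0.1 0 0 15" --pt "0 0 0 0.15 0 0 15" --pt "0 0 0 0.15 0 0 15" --pt "0 0 0 0.15 0 0 15" --pt "0 0 0 0.15 0 0 15" --pt "0 0 0 0.1 0 0 15" --pt "0 0 0 0.1 0 0 15" --pt "0 0 0 0.05 0 0 15" --pt "0 0 0 0 0 0 15" --pt "0 0 0 0 0 0 15"

```text
t: 13.7
tool_pos: [0.5266, -0.1517, 0.0551]
orientation: [3.138, 0.138, -0.001]
force: [-6.6, -0.8, 11.2]
opening: 0.0239
gripper_force: 50.0
```

```bash
python3 -c "
from flat import *
st();flat();cam('wrist','w5.png')"
```

```text
t 13.7 pos [ 0.5266 -0.1517  0.0551] yaw 5.05 tilt [-5.e-04 -7.e-04 -1.e+00] F [-6.6 -0.8 11.2] open 0.023866532897393773 49.977604150772095
turn [0.007 0.005 0.07 ] shift now-axes [-5.08 -0.01  0.09] target-axes [-5.08  0.03  0.09]
F [-6.6 -0.8 11.2] toe die x 38.7 y -1.6
rail nan
36 nan exp 30.75
41 nan exp 29.5
46 nan exp 28.25
51 nan exp 27.0
56 nan exp 25.75
61 nan exp 24.5
66 nan exp 23.25
71 nan exp 22.0
76 nan exp 20.75
81 nan exp 19.5
86 nan exp 18.25
[nan nan]
plate top rel rail nan
  return _methods._mean(a, axis=axis, dtype=dtype,
  ret = ret.dtype.type(ret / rcount)
```

View pics/w5.png

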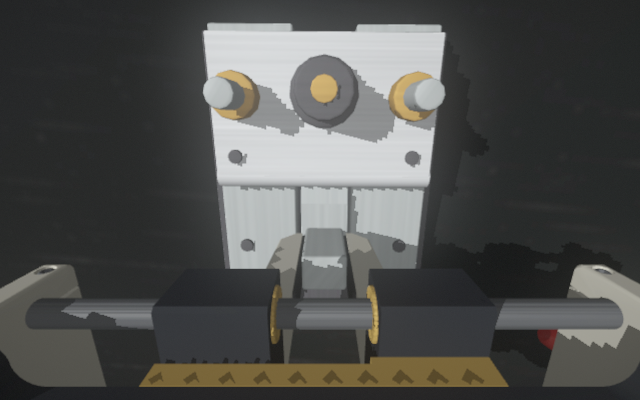

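The plate now bridges the ramp, with its front edge at row ~185, and the push force has appeared. I measure the lift against the visible rail tops.

```bash
cat >> flat.py <<'E'
def lift():
    c=cam('wrist');P=cloud(c);y=np.radians(4.63);A=np.array([[np.cos(y),-np.sin(y)],[np.sin(y),np.cos(y)]])
    L=(P[...,:2]-[.5746,-.1462])@A*1000;W=P[...,2]*1000;lx,ly=L[...,0],abs(L[...,1])
    r=(lx>-55)&(lx<-22)&(ly>25)&(ly<60)&(W>18)&(W<32)
    f=(lx>2)&(lx<20)&(ly<55)&(W>34)&(W<52);b=(lx>50)&(lx<66)&(ly<55)&(W>34)&(W<52)
    m=[np.median(W[k]) for k in(r,f,b)];print('rail,front,back',np.round(m,2),'lift f/b',np.round(np.array(m[1:])-m[0]-14,2))
E
python3 -c "
from flat import *
lift()"
```

```text
rail,front,back [24.29 41.42 41.42] lift f/b [3.13 3.13]
```

>>> move_arm --pt "0 0 0 0.05 0 0 15" --pt "0 0 0 0.05 0 0 15" --pt "0 0 0 0.03 0 0 15" --pt "0 0 0 0 0 0 15" --pt "0 0 0 0 0 0 15" --pt "0 0 0 0 0 0 15" --pt "0 0 0 0 0 0 15" --pt "0 0 0 0 0 0 15" --pt "0 0 0 0 0 0 15" --pt "0 0 0 0 0 0 15"

```text
t: 14.85
tool_pos: [0.5297, -0.1514, 0.0551]
orientation: [3.138, 0.138, -0.001]
force: [-6.7, -1.1, 12.6]
opening: 0.0234
gripper_force: 50.0
```

```bash
python3 -c "
from flat import *
st();lift();lift()"
```

```text
t 14.85 pos [ 0.5297 -0.1514  0.0551] yaw 5.05 tilt [-7.e-04 -7.e-04 -1.e+00] F [-6.7 -1.1 12.6] open 0.02340777094407279 49.97765779495239
turn [0.006 0.008 0.069] shift now-axes [-5.21 -0.01  0.09] target-axes [-5.21  0.03  0.09]
F [-6.7 -1.1 12.6] toe die x 41.8 y -1.6
rail,front,back [24.25 42.2  42.16] lift f/b [3.95 3.91]
rail,front,back [24.26 42.19 42.19] lift f/b [3.93 3.93]
```

The lift is steady at 3.9 mm, and tool height and tilt are unchanged since the wedge sat flat on the floor.

```bash
python3 -c "
from plant import close_job
print(close_job())"
```

```text
the job is handed in; nothing more can be done
None
```

The job is handed in: the plate rests on the wedge about 3.9 mm off the rails (highest lift measured), the wedge lies flat in the channel and is still gripped, and it took about 15 s.

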